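# Unstack the tub lid, put each thing away and snap the tub shut

### The arm

A 7-joint arm with a two-finger parallel gripper is mounted at the origin on a cart in front of the work surface, level with it; the furniture and walls round the work are solid. World frame = base frame: x ahead of the robot, y to its left, z up, the work surface at z = 0. Lengths are in m, angles in rad, forces in N, time in s.
With the tool pointing down it reaches from about 0.4 to 0.875 m from the base axis. Payload 19.3 kg.
Tool frame: the origin (TCP) lies midway between the tips of the shut fingers; the grasp point (between the pads) lies 19 mm behind it; z points along the fingers, y is the line along which they close (so a half turn about z gives the same grasp; the last joint's range is limited). The gripper opens to 85 mm and grips with 20 to 120 N. Pads are 22 mm wide; open, the fingers measure 114 mm over their backs; the gripper's body (76 mm by 85 mm) begins 54 mm behind the grasp point. The pads swing forward as they close: fully open they stand 13 mm farther back than shut.
Start: joints at [1.181, 0.521, -0.036, 1.599, 0.021, 1.021, -0.113], TCP at [0.196, -0.593, 0.231] pointing down, gripper open.
Joint ranges: [-2.91, 2.91], [-0.3, 2.13], [-1.5, 1.42], [0.17, 2.43], [-1.26, 4.41], [0.16, 1.93], [-2.52, 2.52]. Speed limits (rad/s): [1.89, 1.89, 2.39, 2.39, 3.01, 3.01, 3.01].

### API

Orientations are given as [roll, pitch, yaw] about the fixed x, y, z axes, in that order (R = Rz(yaw) Ry(pitch) Rx(roll)).
In Python, from workcell import bot, viewer, telemetry gives the robot as it stands (bot), with the cameras (viewer) and the readings (telemetry).
- The arm moves only by the shell command python3 nudge.py FILE [FORCE], which reads ROWS from the file FILE. ROWS is a JSON list of rows, 1 to 5 of them, each an object with the fields jaw (the finger opening in m), pos (a list: dx, dy, dz in fractions of the full range, 1 being 0.5 m), turn_vec (a list: a rotation vector rx, ry, rz in a scale on which 1.0 is 120 degrees); a field left out counts as zero (the opening has to be given); each row is the pose to reach, as a shift and turn from the pose commanded when the command began, along the tool's axes at that moment; what a row does not reach only later rows make up. A row lasts 1/8 s, in which the tool goes at most 0.0625 m and 0.188 rad, less where a joint would pass 70% of its speed; a pose out of reach is approached as far as the arm can. The fingers move at their own pace and stop on an object; FORCE is the grip in N (left out, the last holds). Time passes only in rows, so rows that do not move let the fingers close. It prints the time, the measured TCP pose, the force, the opening and the grip force at its end. A shift or turn number past 1, either way, is cut back to 1. Input that does not fit is refused with a message, and nothing moves.
- telemetry.observe(): the state, without advancing time (a new reading comes with each control period).
- viewer.grab_frame(name): name is "side" or "top"; returns the picture (400x640x3 uint8, blue, green, red); there is no depth.
- viewer.calibration(name): a dict with "vfov" (degrees; the focal length in pixels is half the picture's height over the tangent of half this angle, whatever the lens; pixels are square), "cx", "cy" (the principal point, pixels), "dist_coeffs" ([k1, k2, p1, p2, k3] as OpenCV has them; the pictures are not rectified), "eye" and "attitude" of the camera in the world. Camera axes: x right, y down, z forward; pixel columns grow to the right and rows downward; lengths in m; the calibration is good to about 2 mm. A picture is of the moment at which its call begins. calibration takes no time and is no camera call.
- bot.job_done(): hands the job in; it is judged then, once.
The state is a dict: "clock": time; "qpos": joint angles; "qd": joint speeds; "joint_efforts": joint torques, N m; "position": TCP position; "tool_rot": TCP orientation; "force": force on the tool from outside, world axes, zero at the start; "moment": the same for the moment, N m; "grip_width": finger opening in m; "finger_force": force on a finger pad.
Only numpy, scipy, OpenCV 4.12 (cv2) and the standard library are available. Lean on these libraries where they do the work, as an engineer would, in place of code of your own. Each camera call takes 0.05 s, during which the arm holds its last target. There are 200 camera calls.

### The job

The lid of the open grey component tub lies under a stack. Take the stack apart: put the little transformer into the tub beside the one already there, the blade box flat in the long, wide compartment of the yellow kit tray, and the small clear parts box squarely on top of the big clear parts box; then press the lid onto the tub until it snaps fully home at both ends.

Things in the scene. Friction and masses are not known exactly. Their poses are not given: they have to be found in the camera images.
- coil: Small transformer (27 x 22 x 17 mm, 30 g): two black cheeks, copper winding between, brass-coloured top. Top of the stack. Origin at the centre of its underside, z up. Its cheeks' outer faces, the place to grip, are at y = +-11 mm (x from -13 to +7 mm, 16 mm high).
- blade_box: Off-white closed blade box, a plain block 30 (x) x 60 (y) x 12 (z) mm, 30 g. Lies flat on the small parts box, under the small transformer. Origin at the centre of its underside, z up.
- small_box: Small clear parts box, lid fixed, bits inside, 61 (x) x 85 (y) x 23 (z) mm; its walls stand 56 mm apart (outside) across x, flat top at z = 23 mm, 90 g. Stands on the tub lid, under the blade box. Origin at the centre of its underside, z up.
- tub_lid: Loose grey lid of the tub, 68 (x) x 140 (y) x 16 (z) mm, 50 g; bottom of the stack, open side down on the table. Top plate 3 mm; skirt 2 mm thick, 13 mm deep, 64 x 136 mm inside; in each end skirt a window over a 3 mm bar, where the tub's bead snaps in. Origin at the centre of its lower edge, z up. Grip across the 68 mm. Same when turned half round.
- tub: Open grey tub, loose, 250 g, 62 (x) x 134 (y) x 36 (z) mm, walls 2 mm; its top 8 mm leans in by 2.5 mm (mouth 53 x 125 mm) and guides the lid. A sprung bead in each end wall. Origin at the centre of its underside, z up. Lid fully home: its origin 23 mm above the tub's, same axis, long sides parallel; merely laid on, it stops 9 mm higher; 5 to 10 N in the middle snaps it down.
- tub_free (a point): Point on the tub's inner floor (2 mm above the table) in the middle of its free half, 30 mm from the tub's centre towards the tub's -y end. Axes as the tub's.
- coil_in_tub: A second transformer like the small transformer, lying on the tub's floor near the +y end (33 to 38 mm from the tub's centre). The lid cannot close over one transformer lying on the other. Origin at the centre of its underside.
- big_box: Bigger clear parts box, lid fixed, alone on the table, 67 (x) x 100 (y) x 33 (z) mm, flat top at z = 33 mm, 250 g. Origin at the centre of its underside, z up.
- tray: Yellow kit tray with open compartments, loose, 400 g, 120 (x) x 200 (y) x 28 (z) mm, floor 2 mm, outer walls 28 mm high, inner walls 20 mm. Origin at the centre of its underside, z up. Long, wide compartment (empty, 56 x 145 mm) in its frame: x = -58 to -2 mm, y = -47 to +98 mm; a thin driver and a green spudger lie in other compartments.
- compartment (a point): Centre of the floor of the tray's long, wide compartment, 2 mm above the table. Axes as the tray's: y runs along the compartment's 145 mm, x across its 56 mm.

How it is judged:
On the way, in this order (a step that is already met when the one before it is completed fails the run):
1. transformer in the tub, blade box in the compartment, small box on the big box (x of coil in the frame of tub between -0.03 and 0.03 m and y of coil in the frame of tub between -0.066 and 0.066 m and z of coil in the frame of tub between -0.003 and 0.03 m and x of coil_in_tub in the frame of tub between -0.03 and 0.03 m and y of coil_in_tub in the frame of tub between -0.066 and 0.066 m and z of coil_in_tub in the frame of tub between -0.003 and 0.03 m and horizontal distance between small_box and big_box below 0.013 m and z of small_box in the frame of big_box between 0.03 and 0.036 m and angle between the y axis of small_box and the y axis of big_box, either way round below 0.25 rad and angle between small_box's own z axis and vertical below 0.06 rad and x of blade_box in the frame of tray between -0.047 and -0.013 m and y of blade_box in the frame of tray between -0.035 and 0.086 m and z of blade_box in the frame of tray between -0.003 and 0.007 m and angle between blade_box's own z axis and vertical below 0.12 rad), for 0.2 s.
2. lid snapped fully home on the tub (horizontal distance between tub_lid and tub below 0.004 m and z of tub_lid in the frame of tub between 0.021 and 0.0248 m and angle between tub_lid's own z axis and vertical below 0.06 rad and angle between the x axis of tub_lid and the x axis of tub, either way round below 0.07 rad), for 0.2 s.
At the end, for the whole second after the job is handed in: Both transformers in the tub; lid on it, fully home (height within 1.8 mm, centre 4 mm, turn 0.07 rad); small box level on the big box, centres within 13 mm, sides within 0.25 rad; blade box flat on the floor of the long, wide compartment; tub, big box, tray upright, all at rest (all of step 1 and all of step 2 and angle between each of tub, big_box, tray's own z axis and vertical below 0.06 rad and linear speed of each of coil, blade_box, small_box, tub_lid, tub, big_box, tray below 0.02 m/s); the robot touches nothing.
It also fails if it takes over 112 s, if anything falls off the work surface, if the arm or the gripper's body presses on something with over 40 N, if the wrist force passes 120 N, or if a joint passes its speed limit or range.

## Working session

There is one attempt and no reset: what is moved stays moved. The work goes in short steps, Python scripts to look and compute and a shell command to move; the robot and the scene stay as the last step left them, time stands still between calls to the robot, and variables do not carry over. Pictures are saved under pics/ and viewed, at most 14 in all, crops included, and the job is handed in when it is done.

```bash
ls; mkdir -p pics; python3 - <<'E'
from workcell import bot, viewer, telemetry
import cv2
print(telemetry.observe())
for n in("side","top"):
    print(n,viewer.calibration(n)); cv2.imwrite(f"pics/{n}0.png",viewer.grab_frame(n))
E
```

```text
nudge.py
pics
workcell.py
{'clock': 0.0, 'qpos': array([ 1.180801  ,  0.52201952, -0.03627334,  1.59996051,  0.02124771,
        1.02112738, -0.11281164]), 'qd': array([ 0.00158316, -0.00067213,  0.00070087,  0.00040425,  0.00073251,
        0.00056618, -0.00082958]), 'joint_efforts': array([ 4.22688987e-03, -9.27065992e+01,  1.98104873e+00, -3.69934523e+01,
        1.77542714e-02,  8.11497797e-03,  1.49198098e-05]), 'position': array([ 0.19630473, -0.59303252,  0.23073994]), 'tool_rot': array([-3.14047224e+00,  1.47954047e-04,  3.19751004e-01]), 'force': array([ 0.08460359, -0.42993628, -0.80625192]), 'moment': array([0.03834986, 0.01294303, 0.02484391]), 'finger_force': 0.0, 'grip_width': 0.08512508073628615}
side {'vfov': 42.00294758075704, 'cx': 318.3177728967678, 'cy': 194.6601228949286, 'dist_coeffs': array([0.03293241, 0.        , 0.        , 0.        , 0.        ]), 'eye': array([0.47386719, 0.99236926, 0.65729011]), 'attitude': array([-2.10394283, -0.01472549,  3.13998237])}
top {'vfov': 50.2244461391972, 'cx': 321.9993315538159, 'cy': 199.16733477170303, 'dist_coeffs': array([-0.11234212,  0.        ,  0.        ,  0.        ,  0.        ]), 'eye': array([ 0.31262879, -0.03713938,  1.10657626]), 'attitude': array([-2.98359703, -0.01503624, -1.56642836])}
```

View pics/top0.png

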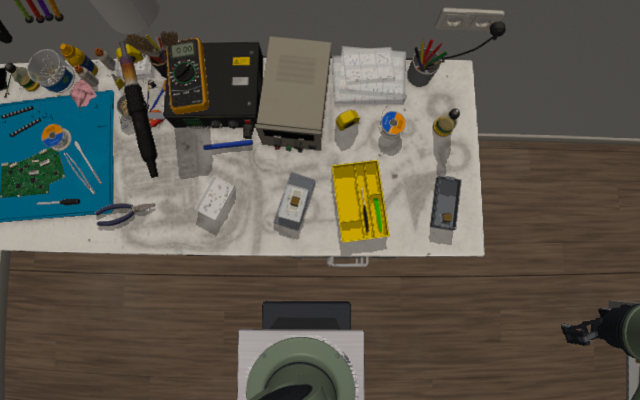

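View pics/side0.png

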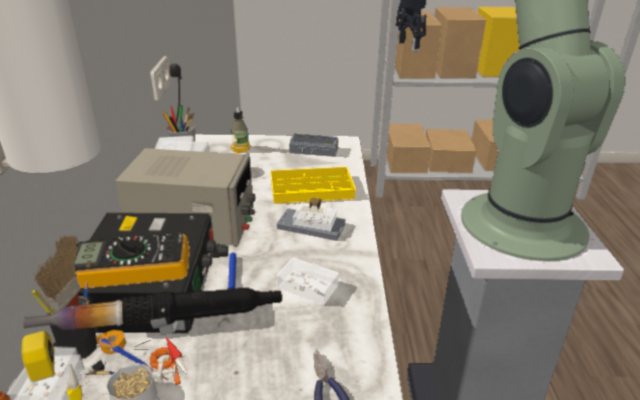

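```bash
cat > h.py <<'E'
import numpy as np, cv2
from scipy.spatial.transform import Rotation as R
from workcell import bot, viewer, telemetry
def cam(n):
    c=viewer.calibration(n); f=200/np.tan(np.radians(c["vfov"]/2))
    K=np.array([[f,0,c["cx"]],[0,f,c["cy"]],[0,0,1]])
    return K,c["dist_coeffs"],R.from_euler('xyz',c["attitude"]).as_matrix(),c["eye"]
def px2w(n,uv,z):
    K,d,A,e=cam(n); p=cv2.undistortPoints(np.array(uv,float).reshape(-1,1,2),K,d)[:,0]
    r=np.c_[p,np.ones(len(p))]@A.T
    return e+r*((z-e[2])/r[:,2])[:,None]
def w2px(n,P):
    K,d,A,e=cam(n); q=(np.array(P,float).reshape(-1,3)-e)@A
    return cv2.projectPoints(q,np.zeros(3),np.zeros(3),K,d)[0][:,0]
def crop(n,x,y,w,h,s,name,img=None,step=10):
    im=viewer.grab_frame(n) if img is None else cv2.imread(img)
    c=cv2.resize(im[y:y+h,x:x+w],None,fx=s,fy=s,interpolation=cv2.INTER_CUBIC)
    for i in range(-x%step,w,step):
        cv2.line(c,(i*s,0),(i*s,6),(0,0,255),1); cv2.putText(c,str(x+i),(i*s+2,16),0,.35,(0,0,255),1)
    for j in range(-y%step,h,step):
        cv2.line(c,(0,j*s),(6,j*s),(0,0,255),1); cv2.putText(c,str(y+j),(8,j*s+4),0,.35,(0,0,255),1)
    cv2.imwrite("pics/"+name,c)
def fit(n,uv,P,x0):
    """pose (x,y,yaw) of object with body points P seen at uv"""
    from scipy.optimize import least_squares
    P=np.array(P,float)
    def w(p): return P@R.from_euler('z',p[2]).as_matrix().T+[p[0],p[1],0]
    s=least_squares(lambda p:(w2px(n,w(p))-uv).ravel(),x0); return s.x,np.abs(s.fun).max()
def to(p,yaw):
    """shift in tool axes and yaw turn to world p, tool down, from the measured pose"""
    s=telemetry.observe(); T=R.from_euler('xyz',s["tool_rot"]); G=R.from_euler('xyz',[np.pi,0,yaw])
    print("d",np.round(T.inv().apply(np.array(p)-s["position"]),4),"rv",np.round((T.inv()*G).as_rotvec(),4),"yaw now",s["tool_rot"][2],s["position"].round(4),"t",s["clock"])
E
python3 - <<'E'
from h import *
crop("top",190,165,110,75,7,"c1.png",img="pics/top0.png")
crop("top",325,155,145,90,5,"c2.png",img="pics/top0.png")
E
```

```text
(no output)
```

View pics/c1.png

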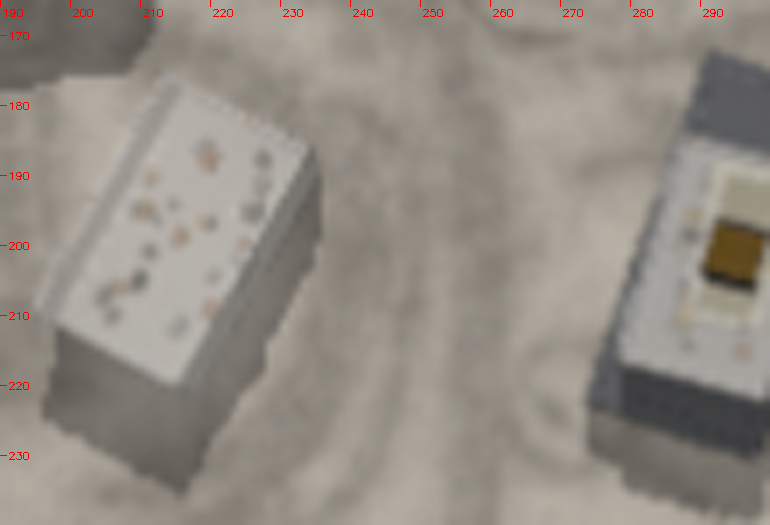

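View pics/c2.png

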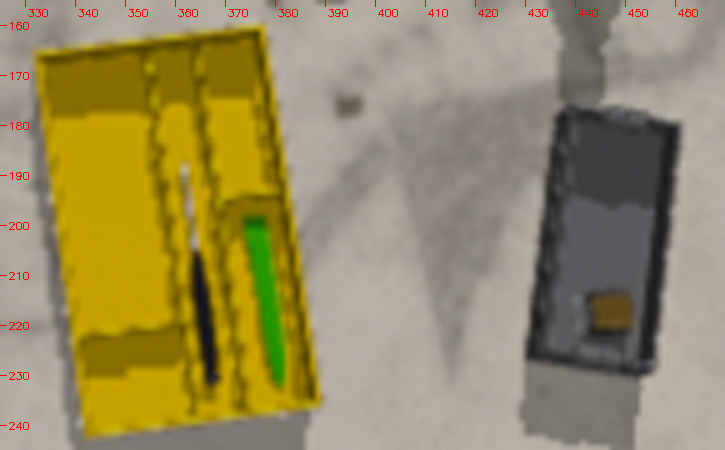

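```bash
python3 - <<'E'
from h import *
crop("top",270,166,50,70,8,"a.png",img="pics/top0.png")
crop("side",270,190,90,60,8,"b.png",img="pics/side0.png")
a=cv2.imread("pics/a.png");b=cv2.imread("pics/b.png")
a=cv2.resize(a,None,fx=1,fy=1)
# stack the two pictures as one
c=np.zeros((560,800,3),np.uint8);c[:560,:400]=a
b2=b[:, 0:720];b2=cv2.resize(b2,(400,267));c[:267,400:]=b2
crop("side",280,130,70,30,5,"d.png",img="pics/side0.png");d=cv2.imread("pics/d.png");c[280:430,400:750]=d
cv2.imwrite("pics/c3.png",c)
# tub: rim corners, +y end = bottom of image
uv=np.array([(435.3,176.5),(459.3,179.5),(428.3,227),(453.7,230)])
for z in(.028,.036):print("tub",px2w("top",uv,z).round(4)[:,:2].tolist())
uv=np.array([(332.5,165.5),(377.5,160.5),(342,242.5),(389,236)])
print("tray",px2w("top",uv,.028).round(4)[:,:2].tolist())
uv=np.array([(214,176),(234,186),(195.5,209),(215,220)])
print("big",px2w("top",uv,.033).round(4)[:,:2].tolist())
E
```

```text
tub [[0.5466, -0.3486], [0.5393, -0.4127], [0.4142, -0.3253], [0.4066, -0.3917]]
tub [[0.5448, -0.3463], [0.5376, -0.4099], [0.4134, -0.3232], [0.4059, -0.3891]]
tray [[0.5732, -0.0795], [0.5877, -0.197], [0.3741, -0.1036], [0.391, -0.2232]]
big [[0.5424, 0.2264], [0.5164, 0.1734], [0.4562, 0.2703], [0.4284, 0.2188]]
```

View pics/c3.png

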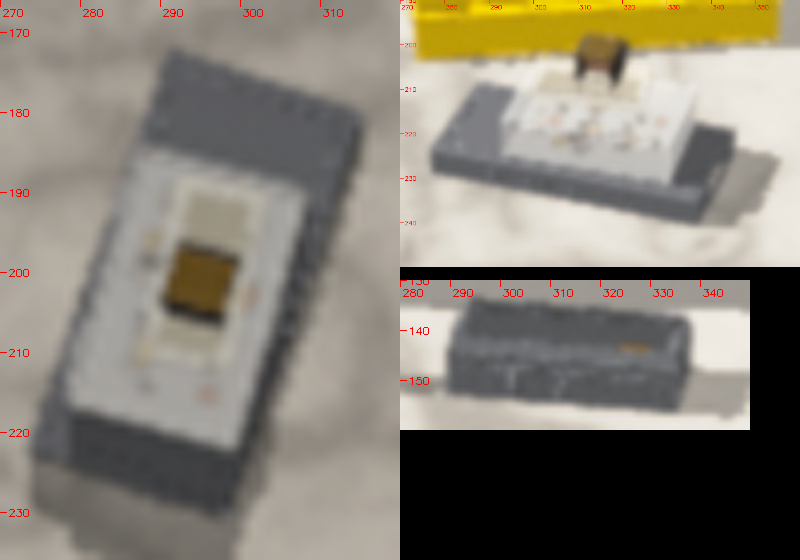

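```bash
python3 - <<'E'
from h import *
def rect(a,b,z):  # corners TL,TR,BL,BR in image, +y body up-image, x right
    return [(-a,b,z),(a,b,z),(-a,-b,z),(a,-b,z)]
D=dict(
lid=([(290.5,171.8),(314.2,180),(274,223.5),(298,230.3)],rect(.034,.07,.016)),
small=([(287,185),(306.7,189.7),(278.3,217),(299.3,222.3)],rect(.0305,.0425,.039)),
blade=([(291.7,188),(302.2,190.3),(286.3,210),(297.5,213.3)],rect(.015,.03,.051)),
coil=([(293,196.3),(299.8,198),(290.3,205),(297,207)],rect(.0095,.011,.067)),
tub=([(435.3,176.5),(459.3,179.5),(428.3,227),(453.7,230)],rect(.031,.067,.028)),
tubR=([(435.3,176.5),(459.3,179.5),(428.3,227),(453.7,230)],rect(.0285,.0645,.036)),
tray=([(332.5,165.5),(377.5,160.5),(342,242.5),(389,236)],rect(.06,.1,.028)),
big=([(214,176),(234,186),(195.5,209),(215,220)],rect(.0335,.05,.033)))
for k,(uv,P) in D.items():
    x,e=fit("top",np.array(uv),P,[.48,0,-1.57]); print(k,x.round(4),round(e,2))
    if k=="tray": print("compartment",R.from_euler('z',x[2]).apply([-.03,.0255,0])+[x[0],x[1],0])
    if k in("tub","lid"): print(np.c_[w2px("side",np.array(P)@R.from_euler('z',x[2]).as_matrix().T+[x[0],x[1],0]).round(1)].tolist())
s=telemetry.observe();print(s["tool_rot"])
E
```

```text
lid [ 0.4808  0.019  -1.8652] 0.68
[[275.5, 223.0], [285.9, 207.5], [336.6, 234.2], [344.4, 217.8]]
small [ 0.4715  0.0213 -1.8013] 1.84
blade [ 0.4774  0.0167 -1.7833] 0.74
coil [ 0.4719  0.0144 -1.8478] 0.44
tub [ 0.4766 -0.3695 -1.7271] 1.2
[[288.2, 144.9], [292.5, 136.0], [335.2, 148.6], [337.9, 139.5]]
tubR [ 0.4753 -0.367  -1.7268] 2.15
tray [ 0.4815 -0.1508 -1.4431] 0.39
compartment [ 0.50300115 -0.11782447  0.        ]
big [ 0.4859  0.2223 -2.0453] 1.75
[-3.14059256e+00  8.17240362e-05  3.19830533e-01]
```

```bash
python3 - <<'E'
from h import *
to([.4719,.0144,.15],1.293)
E
```

```text
d [ 0.4525 -0.4899  0.0812] rv [-1.000e-03 -4.000e-04 -9.732e-01] yaw now 0.31983053277133533 [ 0.1964 -0.5931  0.2308] t 0.1
```

The manual's scale: shifts go in shares of 0.5 m and turns go in shares of 120 degrees. Converting my numbers, -0.4899 m / 0.5 = -0.9798, 0.4525 m / 0.5 = 0.905, -0.973 rad / 2.0944 = -0.4646.

```bash
cat > t.sh <<'E'
python3 -c "
from h import *
import sys
a=[float(v) for v in sys.argv[1:]]
to(a[:3],a[3])" $@
E
echo '[{"jaw": 0.05,"pos": [0.905,-0.9798,0.06],"turn_vec": [0,0,-0.4646]},{"jaw": 0.05,"pos": [0.905,-0.9798,0.06],"turn_vec": [0,0,-0.4646]},{"jaw": 0.05,"pos": [0.905,-0.9798,0.06],"turn_vec": [0,0,-0.4646]},{"jaw": 0.05,"pos": [0.905,-0.9798,0.06],"turn_vec": [0,0,-0.4646]},{"jaw": 0.05,"pos": [0.905,-0.9798,0.06],"turn_vec": [0,0,-0.4646]}]' > rows.txt && python3 nudge.py rows.txt 30
bash t.sh .4719 .0144 .15 1.293
```

```text
clock: 0.72
position: [0.3259, -0.3072, 0.2172]
tool_rot: [3.141, 0.0, 1.263]
force: [1.5, -0.4, -0.4]
grip_width: 0.0498
finger_force: 0.0
d [0.3507 0.0418 0.0671] rv [ 0.0001  0.0002 -0.0297] yaw now 1.2633009955380468 [ 0.3259 -0.3072  0.2172] t 0.725
```

Converted, 0.351 m / 0.5 = 0.702, 0.067 m / 0.5 = 0.134, -0.03 rad / 2.0944 = -0.0143.

```bash

echo '[{"jaw": 0.05,"pos": [0.702,0.084,0.134],"turn_vec": [0,0,-0.0143]},{"jaw": 0.05,"pos": [0.702,0.084,0.134],"turn_vec": [0,0,-0.0143]},{"jaw": 0.05,"pos": [0.702,0.084,0.134],"turn_vec": [0,0,-0.0143]},{"jaw": 0.05,"pos": [0.702,0.084,0.134],"turn_vec": [0,0,-0.0143]},{"jaw": 0.05,"pos": [0.702,0.084,0.134],"turn_vec": [0,0,-0.0143]}]' > rows.txt && python3 nudge.py rows.txt
bash t.sh .4719 .0144 .10 1.293
```

```text
clock: 1.35
position: [0.4547, -0.0285, 0.1587]
tool_rot: [3.141, 0.0, 1.287]
force: [1.4, -1.3, 0.9]
grip_width: 0.0499
finger_force: 0.0
d [0.046  0.0045 0.0587] rv [ 0.0001  0.0001 -0.0062] yaw now 1.2867871101556825 [ 0.4547 -0.0285  0.1587] t 1.35
```

```bash

echo '[{"jaw": 0.05,"pos": [0.08,0.008,0.08]},{"jaw": 0.05,"pos": [0.08,0.008,0.08]},{"jaw": 0.05,"pos": [0.08,0.008,0.08]}]' > rows.txt && python3 nudge.py rows.txt
bash t.sh .4719 .0144 .054 1.293
```

```text
clock: 1.72
position: [0.4689, 0.0066, 0.1191]
tool_rot: [-3.141, 0.001, 1.287]
force: [0.3, 0.0, -0.2]
grip_width: 0.0501
finger_force: 0.0
d [0.0084 0.0007 0.0651] rv [-0.0006  0.0005 -0.0058] yaw now 1.287241724082655 [0.4689 0.0066 0.1191] t 1.725
```

Converted, 0.065 m / 0.5 = 0.13, 0.045 m / 0.5 = 0.09, -0.006 rad / 2.0944 = -0.0029.

```bash

echo '[{"jaw": 0.05,"pos": [0.016,0.002,0.09],"turn_vec": [0,0,-0.0029]},{"jaw": 0.05,"pos": [0.016,0.002,0.13],"turn_vec": [0,0,-0.0029]},{"jaw": 0.05,"pos": [0.016,0.002,0.13],"turn_vec": [0,0,-0.0029]},{"jaw": 0.05,"pos": [0.016,0.002,0.13],"turn_vec": [0,0,-0.0029]}]' > rows.txt && python3 nudge.py rows.txt
bash t.sh .4719 .0144 .054 1.293
python3 - <<'E'
from h import *
crop("side",270,150,80,80,7,"a.png");crop("top",270,166,50,70,8,"b.png")
a=cv2.imread("pics/a.png")[:,:400+0];a=cv2.imread("pics/a.png")
c=np.zeros((560,800,3),np.uint8);c[:,:400]=cv2.imread("pics/b.png");c[:400,400:]=cv2.resize(a,(400,400));cv2.imwrite("pics/c4.png",c)
E
```

```text
clock: 2.22
position: [0.473, 0.0137, 0.0553]
tool_rot: [3.14, -0.0, 1.292]
force: [-0.1, 0.1, -0.1]
grip_width: 0.0503
finger_force: 0.0
d [ 0.0004 -0.0012  0.0013] rv [ 0.0015 -0.0002 -0.0011] yaw now 1.2919291036259206 [0.473  0.0137 0.0553] t 2.225
```

View pics/c4.png

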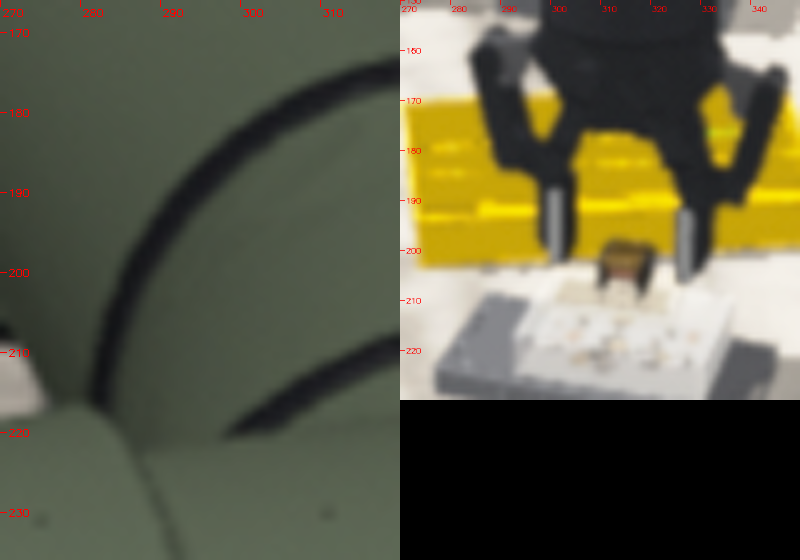

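The side view shows the coil at (314,204) between the pads (left tip 301,202; right tip 327,205). Closing.

Converted, -0.1 m / 0.5 = -0.2, -0.06 m / 0.5 = -0.12.

```bash

echo '[{"jaw": 0.015},{"jaw": 0.015},{"jaw": 0.015},{"jaw": 0.015},{"jaw": 0.015}]' > rows.txt && python3 nudge.py rows.txt 25
echo '[{"jaw": 0.015,"pos": [0,0,-0.12]},{"jaw": 0.015,"pos": [0,0,-0.2]},{"jaw": 0.015,"pos": [0,0,-0.2]}]' > rows.txt && python3 nudge.py rows.txt 
bash t.sh .501 -.366 .15 1.414
```

```text
clock: 2.95
position: [0.4727, 0.0143, 0.0546]
tool_rot: [3.141, 0.0, 1.293]
force: [-1.9, -1.0, 10.4]
grip_width: 0.021
finger_force: 28.7
clock: 3.32
position: [0.4738, 0.0144, 0.1567]
tool_rot: [3.137, -0.001, 1.293]
force: [-0.3, -0.2, -0.4]
grip_width: 0.0213
finger_force: 27.4
d [-0.3583  0.1305  0.0069] rv [ 0.0047 -0.001  -0.1212] yaw now 1.2927633538709473 [0.4738 0.0144 0.1567] t 3.325
```

Converted, -0.361 m / 0.5 = -0.722, 0.131 m / 0.5 = 0.262, -0.121 rad / 2.0944 = -0.0578.

```bash

echo '[{"jaw": 0.015,"pos": [-0.722,0.262,0],"turn_vec": [0,0,-0.0578]},{"jaw": 0.015,"pos": [-0.722,0.262,0],"turn_vec": [0,0,-0.0578]},{"jaw": 0.015,"pos": [-0.722,0.262,0],"turn_vec": [0,0,-0.0578]},{"jaw": 0.015,"pos": [-0.722,0.262,0],"turn_vec": [0,0,-0.0578]},{"jaw": 0.015,"pos": [-0.722,0.262,0],"turn_vec": [0,0,-0.0578]}]' > rows.txt && python3 nudge.py rows.txt 
echo '[{"jaw": 0.015,"pos": [-0.14,0.05,0]},{"jaw": 0.015,"pos": [-0.14,0.05,0]},{"jaw": 0.015,"pos": [-0.14,0.05,0]}]' > rows.txt && python3 nudge.py rows.txt 
bash t.sh .502 -.372 .06 1.414
```

```text
clock: 3.95
position: [0.494, -0.2993, 0.1533]
tool_rot: [-3.141, -0.0, 1.414]
force: [0.1, 0.2, 0.5]
grip_width: 0.0211
finger_force: 27.4
clock: 4.32
position: [0.5078, -0.3703, 0.1529]
tool_rot: [-3.14, -0.001, 1.413]
force: [0.5, 0.6, -0.9]
grip_width: 0.0208
finger_force: 27.4
d [-0.0027 -0.0053  0.0929] rv [-0.0013 -0.0009 -0.0005] yaw now 1.4134827330250288 [ 0.5078 -0.3703  0.1529] t 4.325
```

Converted, 0.093 m / 0.5 = 0.186, 0.06 m / 0.5 = 0.12.

```bash

echo '[{"jaw": 0.015,"pos": [-0.006,-0.01,0.12]},{"jaw": 0.015,"pos": [-0.006,-0.01,0.186]},{"jaw": 0.015,"pos": [-0.006,-0.01,0.186]}]' > rows.txt && python3 nudge.py rows.txt 
bash t.sh .502 -.372 .010 1.414
python3 - <<'E'
from h import *
crop("side",270,90,90,70,8,"c5.png")
E
```

```text
clock: 4.7
position: [0.502, -0.3699, 0.0592]
tool_rot: [-3.138, -0.002, 1.417]
force: [-0.0, 0.3, 0.3]
grip_width: 0.0214
finger_force: 27.4
d [-0.0022  0.0005  0.0492] rv [-0.0037 -0.0024  0.0025] yaw now 1.416511875382708 [ 0.502  -0.3699  0.0592] t 4.7
```

View pics/c5.png

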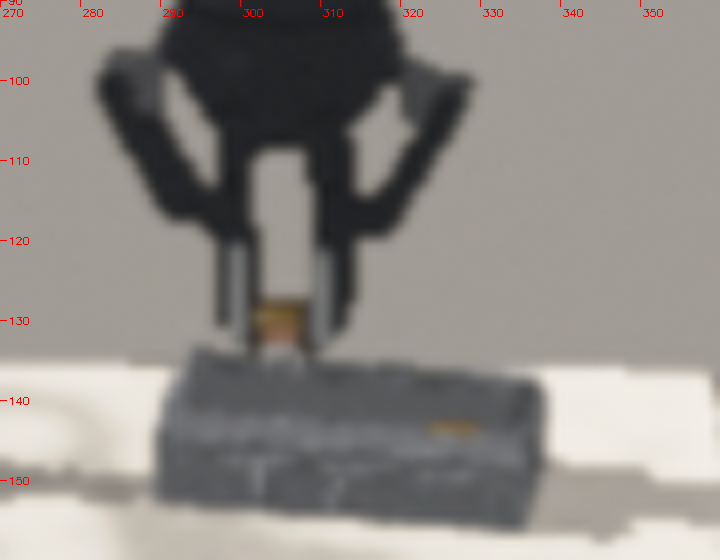

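The coil is held level at the tips (303,130) over the tub's free (left) half. Lowering.

```bash

echo '[{"jaw": 0.015,"pos": [-0.004,-0.006,0.06]},{"jaw": 0.015,"pos": [-0.004,-0.006,0.1]},{"jaw": 0.015,"pos": [-0.004,-0.006,0.1]},{"jaw": 0.015,"pos": [-0.004,-0.006,0.1]}]' > rows.txt && python3 nudge.py rows.txt 
bash t.sh .4774 .0167 .15 -0.213
```

```text
clock: 5.25
position: [0.5003, -0.3741, 0.0122]
tool_rot: [3.14, 0.0, 1.414]
force: [0.3, 0.1, -0.2]
grip_width: 0.0217
finger_force: 27.4
d [ 0.3824 -0.0833 -0.138 ] rv [ 1.2000e-03 -7.0000e-04  1.6275e+00] yaw now 1.414487921164849 [ 0.5003 -0.3741  0.0122] t 5.25
```

Converted, 0.004 m / 0.5 = 0.008.

```bash

echo '[{"jaw": 0.015,"pos": [0,0,0.008]},{"jaw": 0.015,"pos": [0,0,0.008]}]' > rows.txt && python3 nudge.py rows.txt
echo '[{"jaw": 0.036},{"jaw": 0.036},{"jaw": 0.036,"pos": [0,0,-0.1]},{"jaw": 0.036,"pos": [0,0,-0.22]},{"jaw": 0.036,"pos": [0,0,-0.3]}]' > rows.txt && python3 nudge.py rows.txt 
bash t.sh .4774 .0167 .15 -0.213
```

```text
clock: 5.5
position: [0.4996, -0.3741, 0.0073]
tool_rot: [3.141, 0.0, 1.414]
force: [0.5, -0.0, -1.0]
grip_width: 0.0213
finger_force: 27.4
clock: 6.12
position: [0.5, -0.3743, 0.1599]
tool_rot: [3.14, 0.001, 1.414]
force: [0.1, 0.8, -1.5]
grip_width: 0.0361
finger_force: 0.0
d [ 0.3827 -0.0833  0.0094] rv [ 2.1000e-03 -9.0000e-04  1.6273e+00] yaw now 1.414263600795354 [ 0.5    -0.3743  0.1599] t 6.125
```

Converted, 0.19 m / 0.5 = 0.38, -0.04 m / 0.5 = -0.08, 0.81 rad / 2.0944 = 0.3867.

```bash

echo '[{"jaw": 0.06,"pos": [0.38,-0.08,0],"turn_vec": [0,0,0.3867]},{"jaw": 0.06,"pos": [0.38,-0.08,0],"turn_vec": [0,0,0.3867]},{"jaw": 0.06,"pos": [0.38,-0.08,0],"turn_vec": [0,0,0.3867]},{"jaw": 0.06,"pos": [0.38,-0.08,0],"turn_vec": [0,0,0.3867]},{"jaw": 0.06,"pos": [0.38,-0.08,0],"turn_vec": [0,0,0.3867]}]' > rows.txt && python3 nudge.py rows.txt
python3 - <<'E'
from h import *
a=viewer.grab_frame("top");cv2.imwrite("pics/top1.png",a)
crop("top",270,166,50,70,8,"a.png",img="pics/top1.png");crop("top",420,166,50,70,8,"b.png",img="pics/top1.png")
cv2.imwrite("pics/c6.png",np.hstack([cv2.imread("pics/a.png"),cv2.imread("pics/b.png")]))
E
bash t.sh .4774 .0167 .15 -0.213
```

```text
clock: 6.75
position: [0.4899, -0.1788, 0.1575]
tool_rot: [3.141, -0.0, 0.602]
force: [-0.5, -1.1, 0.3]
grip_width: 0.0601
finger_force: 0.0
d [ 0.1003 -0.1689  0.0074] rv [ 3.000e-04 -4.000e-04  8.125e-01] yaw now 0.5995364119135129 [ 0.4899 -0.1794  0.1574] t 6.8
```

View pics/c6.png

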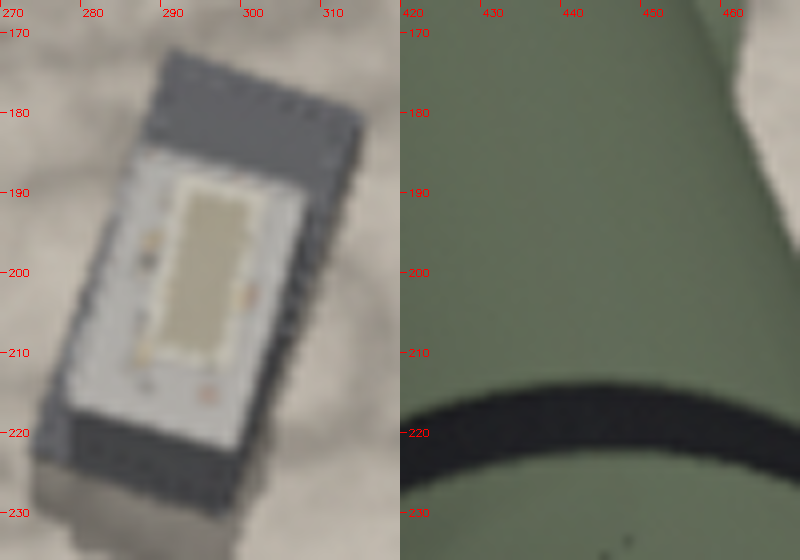

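```bash
python3 - <<'E'
from h import *
p=px2w("top",[(295.2,200.2),(297.3,190.5),(293.2,210.5)],.051);print(p[0]);d=p[1]-p[2];print(np.arctan2(d[1],d[0]))
p=px2w("top",[(296.8,187.3),(289,219.7),(283.3,200.5),(303,205.5)],.039);print(p[:2].mean(0),p[2:].mean(0));d=p[0]-p[1];print(np.arctan2(d[1],d[0]))
E
```

```text
[0.47782267 0.01479454 0.051     ]
-0.18595104471344767
[0.47146129 0.02103847 0.039     ] [0.47250404 0.02049537 0.039     ]
-0.21928040317237898
```

Converted, -0.169 m / 0.5 = -0.338, 0.1 m / 0.5 = 0.2, 0.8 rad / 2.0944 = 0.382.

```bash

echo '[{"jaw": 0.06,"pos": [0.2,-0.338,0.014],"turn_vec": [0,0,0.382]},{"jaw": 0.06,"pos": [0.2,-0.338,0.014],"turn_vec": [0,0,0.382]},{"jaw": 0.06,"pos": [0.2,-0.338,0.014],"turn_vec": [0,0,0.382]},{"jaw": 0.06,"pos": [0.2,-0.338,0.014],"turn_vec": [0,0,0.382]},{"jaw": 0.06,"pos": [0.2,-0.338,0.014],"turn_vec": [0,0,0.382]}]' > rows.txt && python3 nudge.py rows.txt
echo '[{"jaw": 0.06},{"jaw": 0.06}]' > rows.txt && python3 nudge.py rows.txt
bash t.sh .478 .0155 .042 -0.2
```

```text
clock: 7.42
position: [0.4758, 0.018, 0.1501]
tool_rot: [-3.141, 0.0, -0.196]
force: [0.6, -0.4, 0.3]
grip_width: 0.0599
finger_force: 0.0
clock: 7.68
position: [0.476, 0.0153, 0.1501]
tool_rot: [3.142, -0.0, -0.193]
force: [0.1, -0.4, -0.2]
grip_width: 0.0595
finger_force: 0.0
d [ 0.002  -0.0005  0.1081] rv [ 0.     -0.      0.0067] yaw now -0.19328312834007555 [0.476  0.0153 0.1501] t 7.675
```

Converted, 0.106 m / 0.5 = 0.212, 0.1 m / 0.5 = 0.2, 0.007 rad / 2.0944 = 0.0033.

```bash

echo '[{"jaw": 0.055,"pos": [0.004,0,0.12],"turn_vec": [0,0,0.0033]},{"jaw": 0.05,"pos": [0.004,0,0.2],"turn_vec": [0,0,0.0033]},{"jaw": 0.05,"pos": [0.004,0,0.212],"turn_vec": [0,0,0.0033]},{"jaw": 0.05,"pos": [0.004,0,0.212],"turn_vec": [0,0,0.0033]}]' > rows.txt && python3 nudge.py rows.txt
echo '[{"jaw": 0.02},{"jaw": 0.02},{"jaw": 0.02},{"jaw": 0.02}]' > rows.txt && python3 nudge.py rows.txt 25
echo '[{"jaw": 0.02,"pos": [0,0,-0.1]},{"jaw": 0.02,"pos": [0,0,-0.2]},{"jaw": 0.02,"pos": [0,0,-0.2]}]' > rows.txt && python3 nudge.py rows.txt
bash t.sh .503 -.118 .15 0.1277
```

```text
clock: 8.18
position: [0.4782, 0.0151, 0.0447]
tool_rot: [-3.141, -0.0, -0.202]
force: [-0.0, -0.5, 0.5]
grip_width: 0.0501
finger_force: 0.0
clock: 8.68
position: [0.4788, 0.0153, 0.0456]
tool_rot: [-3.141, -0.002, -0.203]
force: [-1.6, -0.7, 10.0]
grip_width: 0.0292
finger_force: 24.0
clock: 9.05
position: [0.4799, 0.0154, 0.1483]
tool_rot: [-3.139, -0.007, -0.203]
force: [0.5, 0.9, -0.7]
grip_width: 0.0292
finger_force: 25.5
d [ 0.0495  0.1261 -0.0016] rv [-0.0011 -0.0074 -0.3306] yaw now -0.2028903277307148 [0.4799 0.0154 0.1483] t 9.05
```

Converted, 0.126 m / 0.5 = 0.252, 0.09 m / 0.5 = 0.18, -0.33 rad / 2.0944 = -0.1576.

```bash

echo '[{"jaw": 0.02,"pos": [0.099,0.252,0],"turn_vec": [0,0,-0.1576]},{"jaw": 0.02,"pos": [0.099,0.252,0],"turn_vec": [0,0,-0.1576]},{"jaw": 0.02,"pos": [0.099,0.252,0.1],"turn_vec": [0,0,-0.1576]},{"jaw": 0.02,"pos": [0.099,0.252,0.18],"turn_vec": [0,0,-0.1576]},{"jaw": 0.02,"pos": [0.099,0.252,0.18],"turn_vec": [0,0,-0.1576]}]' > rows.txt && python3 nudge.py rows.txt
echo '[{"jaw": 0.02},{"jaw": 0.02}]' > rows.txt && python3 nudge.py rows.txt
bash t.sh .503 -.118 .029 0.1277
python3 - <<'E'
from h import *
crop("side",260,120,100,80,8,"c7.png")
E
```

```text
clock: 9.68
position: [0.4994, -0.1178, 0.0524]
tool_rot: [-3.14, 0.004, 0.127]
force: [-0.2, 0.8, -0.2]
grip_width: 0.0292
finger_force: 25.5
clock: 9.93
position: [0.5019, -0.1179, 0.0557]
tool_rot: [3.141, -0.002, 0.128]
force: [0.0, 0.3, 0.0]
grip_width: 0.029
finger_force: 25.5
d [0.001  0.0002 0.0268] rv [ 0.0007 -0.0024  0.    ] yaw now 0.12772038560135934 [ 0.5019 -0.1179  0.0557] t 9.925
```

View pics/c7.png

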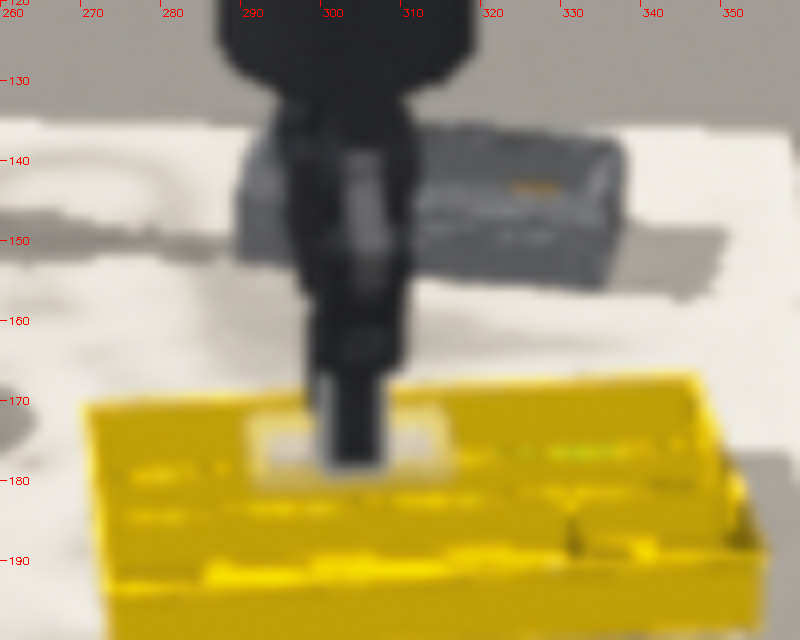

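The blade box hangs level at (303,177), its bottom about 5 mm below the finger tips; fingers are too wide to go into the compartment so I release just above the inner wall, shifted towards it.

```bash

echo '[{"jaw": 0.02,"pos": [0.002,0.015,0.02]},{"jaw": 0.02,"pos": [0.002,0.015,0.05]},{"jaw": 0.02,"pos": [0.002,0.015,0.062]},{"jaw": 0.02,"pos": [0.002,0.015,0.062]}]' > rows.txt && python3 nudge.py rows.txt
echo '[{"jaw": 0.038},{"jaw": 0.038},{"jaw": 0.038}]' > rows.txt && python3 nudge.py rows.txt
echo '[{"jaw": 0.038,"pos": [0,0,-0.04]},{"jaw": 0.038,"pos": [0,0,-0.14]},{"jaw": 0.06,"pos": [0,0,-0.24]},{"jaw": 0.085,"pos": [0,0,-0.24]}]' > rows.txt && python3 nudge.py rows.txt
bash t.sh .472 .0207 .14 -0.22
```

```text
clock: 10.48
position: [0.5025, -0.1251, 0.0223]
tool_rot: [-3.141, 0.001, 0.127]
force: [-0.0, 0.0, 0.0]
grip_width: 0.0291
finger_force: 25.5
clock: 10.85
position: [0.5031, -0.1254, 0.0233]
tool_rot: [3.141, -0.0, 0.127]
force: [0.1, -0.5, 0.7]
grip_width: 0.038
finger_force: 0.0
clock: 11.35
position: [0.5047, -0.1257, 0.1465]
tool_rot: [3.14, -0.006, 0.127]
force: [-0.4, 0.6, -0.9]
grip_width: 0.0729
finger_force: 0.0
d [-0.0139 -0.1494  0.0062] rv [ 0.0008 -0.0059  0.3469] yaw now 0.12693815592889557 [ 0.5047 -0.1257  0.1465] t 11.35
```

Converted, -0.149 m / 0.5 = -0.298, 0.03 m / 0.5 = 0.06, 0.347 rad / 2.0944 = 0.1657.

```bash

echo '[{"jaw": 0.085,"pos": [-0.028,-0.298,0],"turn_vec": [0,0,0.1657]},{"jaw": 0.085,"pos": [-0.028,-0.298,0],"turn_vec": [0,0,0.1657]},{"jaw": 0.085,"pos": [-0.028,-0.298,0],"turn_vec": [0,0,0.1657]},{"jaw": 0.085,"pos": [-0.028,-0.298,0],"turn_vec": [0,0,0.1657]},{"jaw": 0.085,"pos": [-0.028,-0.298,0.06],"turn_vec": [0,0,0.1657]}]' > rows.txt && python3 nudge.py rows.txt
echo '[{"jaw": 0.085},{"jaw": 0.085}]' > rows.txt && python3 nudge.py rows.txt
bash t.sh .472 .0207 .022 -0.22
python3 - <<'E'
from h import *
crop("side",260,150,100,80,8,"c8.png")
E
```

```text
clock: 11.98
position: [0.4713, 0.0203, 0.1136]
tool_rot: [-3.141, -0.003, -0.22]
force: [1.0, 0.0, -0.6]
grip_width: 0.0849
finger_force: 0.0
clock: 12.22
position: [0.4703, 0.02, 0.1135]
tool_rot: [3.141, 0.0, -0.221]
force: [0.7, 0.0, 0.4]
grip_width: 0.0848
finger_force: 0.0
d [ 0.0015 -0.001   0.0915] rv [ 0.0002  0.0002 -0.0006] yaw now -0.22063472792669092 [0.4703 0.02   0.1135] t 12.225
```

View pics/c8.png

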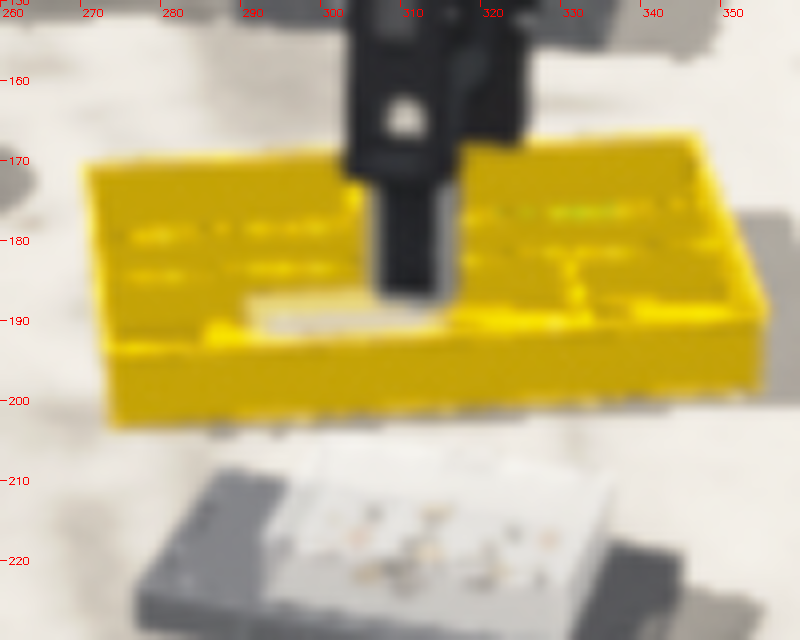

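The blade box lies in the wide compartment at (302,188); the small box is clear below the fingers. Gripping it.

```bash

echo '[{"jaw": 0.085,"pos": [0.003,-0.002,0.1]},{"jaw": 0.085,"pos": [0.003,-0.002,0.16]},{"jaw": 0.085,"pos": [0.003,-0.002,0.186]},{"jaw": 0.085,"pos": [0.003,-0.002,0.186]}]' > rows.txt && python3 nudge.py rows.txt
echo '[{"jaw": 0.045},{"jaw": 0.045},{"jaw": 0.045},{"jaw": 0.045},{"jaw": 0.045}]' > rows.txt && python3 nudge.py rows.txt 40
echo '[{"jaw": 0.045,"pos": [0,0,-0.06]},{"jaw": 0.045,"pos": [0,0,-0.14]},{"jaw": 0.045,"pos": [0,0,-0.18]},{"jaw": 0.045,"pos": [0,0,-0.18]}]' > rows.txt && python3 nudge.py rows.txt
python3 - <<'E'
from h import *
cv2.imwrite("pics/top2.png",viewer.grab_frame("top"));crop("side",260,140,100,80,5,"a.png")
crop("top",325,155,80,80,5,"b.png",img="pics/top2.png")
c=np.hstack([cv2.imread("pics/a.png")[:400,:400],cv2.imread("pics/b.png")]);cv2.imwrite("pics/c9.png",c)
E
```

```text
clock: 12.78
position: [0.472, 0.0212, 0.0203]
tool_rot: [3.141, 0.0, -0.22]
force: [-1.1, 0.5, 0.4]
grip_width: 0.0849
finger_force: 0.0
clock: 13.4
position: [0.4726, 0.0213, 0.0213]
tool_rot: [-3.141, -0.002, -0.22]
force: [-3.5, 0.3, 14.8]
grip_width: 0.0558
finger_force: 39.1
clock: 13.9
position: [0.4728, 0.0213, 0.1119]
tool_rot: [-3.14, -0.003, -0.22]
force: [-0.1, 0.1, -1.1]
grip_width: 0.0552
finger_force: 44.8
```

View pics/c9.png

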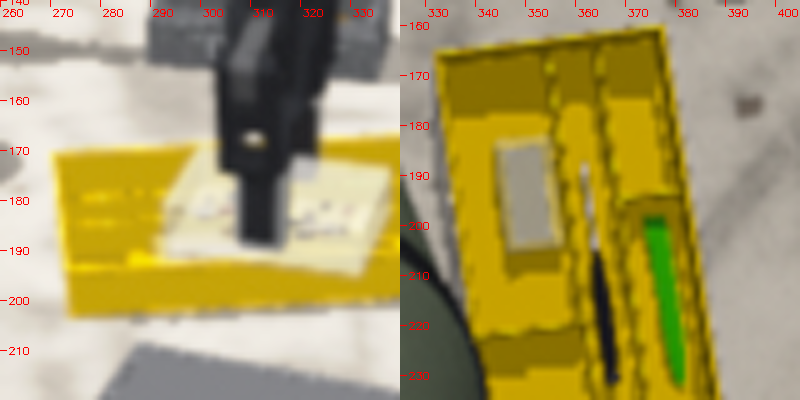

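Blade box lies flat inside the wide compartment (345–357, 183–205) with no wall contact; small box hangs level from the fingers. On to the big box.

```bash
bash t.sh .486 .222 .112 -0.473
```

```text
d [-0.0299 -0.1989 -0.0019] rv [-2.000e-04 -4.000e-04  2.532e-01] yaw now -0.21977643548920178 [0.4718 0.0213 0.11  ] t 14.0
```

Converted, -0.199 m / 0.5 = -0.398, -0.15 m / 0.5 = -0.3, 0.253 rad / 2.0944 = 0.1208.

```bash

echo '[{"jaw": 0.045,"pos": [-0.014,-0.1,0],"turn_vec": [0,0,0.0286]},{"jaw": 0.045,"pos": [-0.03,-0.2,0],"turn_vec": [0,0,0.0573]},{"jaw": 0.045,"pos": [-0.046,-0.3,0],"turn_vec": [0,0,0.0859]},{"jaw": 0.045,"pos": [-0.06,-0.398,0],"turn_vec": [0,0,0.1208]},{"jaw": 0.045,"pos": [-0.06,-0.398,0.04],"turn_vec": [0,0,0.1208]}]' > rows.txt && python3 nudge.py rows.txt
echo '[{"jaw": 0.045,"pos": [0,0,0.04]},{"jaw": 0.045,"pos": [0,0,0.04]}]' > rows.txt && python3 nudge.py rows.txt
bash t.sh .486 .222 .042 -0.473
```

```text
clock: 14.62
position: [0.4851, 0.2278, 0.0895]
tool_rot: [-3.14, -0.0, -0.465]
force: [-0.0, -1.3, -1.1]
grip_width: 0.0554
finger_force: 44.7
clock: 14.88
position: [0.4847, 0.2216, 0.0682]
tool_rot: [3.138, 0.002, -0.472]
force: [-0.6, 0.2, -0.9]
grip_width: 0.0553
finger_force: 44.7
d [ 0.001  -0.001   0.0262] rv [0.0033 0.0018 0.0007] yaw now -0.47229898054917685 [0.4847 0.2216 0.0682] t 14.875
```

The manual's scale: shifts go in shares of 0.5 m and turns go in shares of 120 degrees. Converting my numbers, 0.026 m / 0.5 = 0.052, 0.024 m / 0.5 = 0.048.

```bash

echo '[{"jaw": 0.045,"pos": [0.002,-0.002,0.03]},{"jaw": 0.045,"pos": [0.002,-0.002,0.048]},{"jaw": 0.045,"pos": [0.002,-0.002,0.052]},{"jaw": 0.045,"pos": [0.002,-0.002,0.052]}]' > rows.txt && python3 nudge.py rows.txt
echo '[{"jaw": 0.045,"pos": [0,0,0.004]},{"jaw": 0.045,"pos": [0,0,0.006]},{"jaw": 0.045,"pos": [0,0,0.006]}]' > rows.txt && python3 nudge.py rows.txt
```

```text
clock: 15.38
position: [0.4874, 0.2224, 0.0441]
tool_rot: [-3.142, 0.0, -0.473]
force: [-0.5, 0.4, -0.0]
grip_width: 0.0551
finger_force: 44.7
clock: 15.75
position: [0.4873, 0.2225, 0.0411]
tool_rot: [-3.142, 0.0, -0.473]
force: [-0.6, 0.1, -0.0]
grip_width: 0.0556
finger_force: 44.7
```

```bash

echo '[{"jaw": 0.045,"pos": [0,0,0.004]},{"jaw": 0.045,"pos": [0,0,0.006]},{"jaw": 0.045,"pos": [0,0,0.006]}]' > rows.txt && python3 nudge.py rows.txt
echo '[{"jaw": 0.07},{"jaw": 0.07},{"jaw": 0.075,"pos": [0,0,-0.06]},{"jaw": 0.085,"pos": [0,0,-0.18]},{"jaw": 0.085,"pos": [0,0,-0.24]}]' > rows.txt && python3 nudge.py rows.txt
echo '[{"jaw": 0.085,"pos": [0,0.12,0]},{"jaw": 0.085,"pos": [0,0.22,0]},{"jaw": 0.085,"pos": [0,0.22,0]}]' > rows.txt && python3 nudge.py rows.txt
python3 - <<'E'
from h import *
cv2.imwrite("pics/top3.png",viewer.grab_frame("top"));crop("side",260,230,100,90,4,"a.png")
crop("top",265,160,55,75,5,"b.png",img="pics/top3.png");crop("top",185,165,60,70,5,"d.png",img="pics/top3.png");crop("top",420,170,50,70,6,"e.png",img="pics/top3.png")
c=np.zeros((600,800,3),np.uint8)
for n,x,y in(("a",0,0),("d",400,0),("b",0,365),("e",400,360)):
    i=cv2.imread(f"pics/{n}.png")[:600-y,:800-x];c[y:y+i.shape[0],x:x+i.shape[1]]=i
cv2.imwrite("pics/c10.png",c)
E
bash t.sh .4808 .019 .12 -0.294
```

```text
clock: 16.12
position: [0.4873, 0.2226, 0.0385]
tool_rot: [-3.141, -0.0, -0.473]
force: [-3.3, -1.7, 12.1]
grip_width: 0.0557
finger_force: 45.9
clock: 16.75
position: [0.4879, 0.2228, 0.1606]
tool_rot: [-3.139, -0.001, -0.473]
force: [0.5, -0.2, 0.3]
grip_width: 0.0852
finger_force: 0.0
clock: 17.12
position: [0.4359, 0.1217, 0.1583]
tool_rot: [3.141, 0.0, -0.476]
force: [0.9, 0.5, 0.2]
grip_width: 0.0849
finger_force: 0.0
d [0.0867 0.0743 0.0383] rv [-0.0007 -0.0005 -0.1793] yaw now -0.47332261413583554 [0.4375 0.1247 0.1583] t 17.225
```

View pics/c10.png

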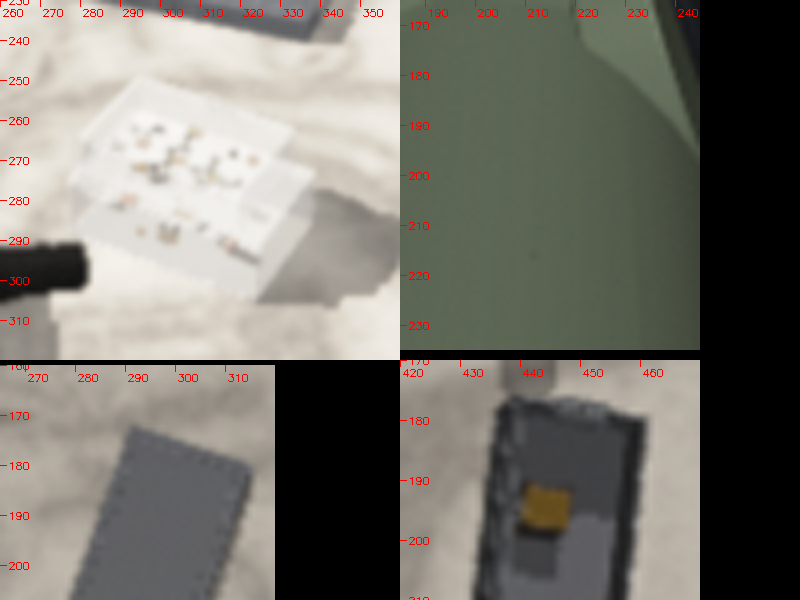

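```bash
cat > sil.py <<'E'
from h import *
from scipy.optimize import minimize
def hull(k):
    L=dict(lid=[(.034,.07,0),(.034,.07,.016)],tub=[(.031,.067,0),(.031,.067,.028),(.0285,.0645,.036)],lidon=[(.034,.07,.023),(.034,.07,.039)])[k]
    return np.array([(a*s,b*t,z) for a,b,z in L for s in(1,-1) for t in(1,-1)])
def silfit(n,f,k,x0,thr,S=8):
    g=cv2.cvtColor(cv2.imread(f),cv2.COLOR_BGR2GRAY); P=hull(k)
    pr=lambda p:w2px(n,P@R.from_euler('z',p[2]).as_matrix().T+[p[0],p[1],0])
    q=pr(x0);lo=np.floor(q.min(0)-6).astype(int);hi=np.ceil(q.max(0)+6).astype(int)
    G=cv2.resize(g[lo[1]:hi[1],lo[0]:hi[0]],None,fx=S,fy=S,interpolation=cv2.INTER_CUBIC)
    m=(G<thr).astype(np.uint8); cs,_=cv2.findContours(m,cv2.RETR_EXTERNAL,2); m[:]=0
    cv2.drawContours(m,[max(cs,key=cv2.contourArea)],-1,1,-1)
    def cost(p):
        h=cv2.convexHull(((pr(p)-lo+.5)*S-.5).astype(np.float32)); r=np.zeros_like(m)
        cv2.fillConvexPoly(r,np.round(h*16).astype(int),1,shift=4); return 1-(r&m).sum()/(r|m).sum()
    s=np.array([[0,0,0],[.006,0,0],[0,.006,0],[0,0,.06]])+x0
    o=minimize(cost,x0,method="Nelder-Mead",options=dict(initial_simplex=s,xatol=1e-5,fatol=1e-6)); return o.x.round(4),round(o.fun,4)
E
python3 - <<'E'
from sil import *
g=cv2.cvtColor(cv2.imread("pics/top0.png"),cv2.COLOR_BGR2GRAY)
for n,(u,v) in dict(lid=(298,178),skirt=(285,223),shl=(282,228),tab=(325,205),tubwall=(431,205),shtub=(440,236),tabtub=(420,220)).items(): print(n,g[v,u],end=" ")
for thr in(85,95,105,110):
    print(thr)
    for f in("top3","top0"): print(" tub",f,silfit("top",f"pics/{f}.png","tub",[.4766,-.3695,-1.727],thr))
    print(" lid0",silfit("top","pics/top0.png","lid",[.4808,.019,-1.865],thr))
    print(" side tub",silfit("side","pics/side0.png","tub",[.4766,-.3695,-1.727],thr))
E
```

```text
lid 91 skirt 60 shl 109 tab 169 tubwall 164 shtub 119 tabtub 168 85
 tub top3 (array([ 0.4789, -0.3754, -1.7411]), np.float64(0.0661))
 tub top0 (array([ 0.4795, -0.3755, -1.7397]), np.float64(0.0578))
 lid0 (array([ 0.4796,  0.0144, -1.8545]), np.float64(0.8347))
 side tub (array([ 0.5232, -0.4972, -1.0845]), np.float64(0.9666))
95
 tub top3 (array([ 0.4792, -0.3759, -1.7397]), np.float64(0.0462))
 tub top0 (array([ 0.4791, -0.3759, -1.7339]), np.float64(0.0387))
 lid0 (array([ 0.4798,  0.018 , -1.8843]), np.float64(0.6143))
 side tub (array([ 0.4768, -0.4631, -1.6385]), np.float64(0.6487))
105
 tub top3 (array([ 0.479 , -0.3759, -1.7353]), np.float64(0.0486))
 tub top0 (array([ 0.4788, -0.376 , -1.727 ]), np.float64(0.055))
 lid0 (array([ 0.4803,  0.0179, -1.8816]), np.float64(0.582))
 side tub (array([ 0.4751, -0.3782, -1.6253]), np.float64(0.6106))
110
 tub top3 (array([ 0.4787, -0.3761, -1.7268]), np.float64(0.0554))
 tub top0 (array([ 0.4785, -0.376 , -1.7263]), np.float64(0.0598))
 lid0 (array([ 0.4802,  0.0177, -1.8792]), np.float64(0.5819))
 side tub (array([ 0.4756, -0.3799, -1.6578]), np.float64(0.2269))
```

```bash
python3 - <<'E'
from sil import *
cv2.imwrite("pics/side3.png",viewer.grab_frame("side"))
for thr in(96,100,104):
    print(thr," lid",silfit("top","pics/top3.png","lid",[.4808,.019,-1.865],thr))
for thr in(110,120,130,140,150):
    print(thr,"side tub",silfit("side","pics/side3.png","tub",[.479,-.376,-1.735],thr),"lid",silfit("side","pics/side3.png","lid",[.4808,.019,-1.865],thr))
E
```

```text
96  lid (array([ 0.4028,  0.1388, -2.2309]), np.float64(0.2141))
100  lid (array([ 0.4803,  0.0186, -1.8983]), np.float64(0.1013))
104  lid (array([ 0.4803,  0.0185, -1.8927]), np.float64(0.081))
110 side tub (array([ 0.4641, -0.3622, -2.0399]), np.float64(0.392)) lid (array([ 0.4782,  0.0157, -1.885 ]), np.float64(0.8485))
120 side tub (array([ 0.4649, -0.3636, -2.0195]), np.float64(0.3583)) lid (array([ 0.4782,  0.0167, -1.8808]), np.float64(0.8085))
130 side tub (array([ 0.4643, -0.3644, -2.0141]), np.float64(0.3612)) lid (array([ 0.4782,  0.0193, -1.8444]), np.float64(0.7233))
140 side tub (array([ 0.4639, -0.3659, -2.    ]), np.float64(0.3655)) lid (array([ 0.4778,  0.02  , -1.846 ]), np.float64(0.1195))
150 side tub (array([ 0.4642, -0.3659, -1.9997]), np.float64(0.3719)) lid (array([ 0.4771,  0.0194, -1.8849]), np.float64(0.1012))
```

Converted, 0.085 m / 0.5 = 0.17, 0.01 m / 0.5 = 0.02, -0.17 rad / 2.0944 = -0.0812.

```bash

echo '[{"jaw": 0.085,"pos": [0.06,0.06,0.02],"turn_vec": [0,0,-0.0286]},{"jaw": 0.085,"pos": [0.12,0.1,0.06],"turn_vec": [0,0,-0.0573]},{"jaw": 0.085,"pos": [0.17,0.148,0.12],"turn_vec": [0,0,-0.0812]},{"jaw": 0.085,"pos": [0.17,0.148,0.16],"turn_vec": [0,0,-0.0812]},{"jaw": 0.085,"pos": [0.17,0.148,0.16],"turn_vec": [0,0,-0.0812]}]' > rows.txt && python3 nudge.py rows.txt
bash t.sh .480 .0187 .02 -0.304
```

```text
clock: 17.9
position: [0.4788, 0.0204, 0.0768]
tool_rot: [3.141, 0.002, -0.302]
force: [-0.0, 0.9, 0.8]
grip_width: 0.085
finger_force: 0.0
d [0.0018 0.0012 0.0568] rv [0.0009 0.0024 0.0017] yaw now -0.30226841984875996 [0.4788 0.0204 0.0768] t 17.9
```

Converted, 0.06 m / 0.5 = 0.12, 0.05 m / 0.5 = 0.1, 0.002 rad / 2.0944 = 0.001.

```bash

echo '[{"jaw": 0.085,"pos": [0.003,0.002,0.06],"turn_vec": [0,0.001,0]},{"jaw": 0.085,"pos": [0.003,0.002,0.1],"turn_vec": [0,0.001,0]},{"jaw": 0.085,"pos": [0.003,0.002,0.12],"turn_vec": [0,0.001,0]},{"jaw": 0.085,"pos": [0.003,0.002,0.12],"turn_vec": [0,0.001,0]}]' > rows.txt && python3 nudge.py rows.txt
bash t.sh .480 .0187 -0.003 -0.304
```

```text
clock: 18.4
position: [0.4804, 0.0191, 0.0182]
tool_rot: [-3.142, -0.002, -0.302]
force: [-0.1, 0.9, 0.9]
grip_width: 0.0851
finger_force: 0.0
d [-0.0003  0.0005  0.0212] rv [-0.     -0.0018  0.002 ] yaw now -0.3019860356176467 [0.4804 0.0191 0.0182] t 18.4
```

Converted, 0.0195 m / 0.5 = 0.039, 0.018 m / 0.5 = 0.036, -0.002 rad / 2.0944 = -0.001.

```bash

echo '[{"jaw": 0.085,"pos": [0,0,0.02],"turn_vec": [0,-0.001,0.001]},{"jaw": 0.085,"pos": [0,0,0.036],"turn_vec": [0,-0.001,0.001]},{"jaw": 0.085,"pos": [0,0,0.039],"turn_vec": [0,-0.001,0.001]},{"jaw": 0.085,"pos": [0,0,0.039],"turn_vec": [0,-0.001,0.001]}]' > rows.txt && python3 nudge.py rows.txt
echo '[{"jaw": 0.055},{"jaw": 0.055},{"jaw": 0.055},{"jaw": 0.055}]' > rows.txt && python3 nudge.py rows.txt 30
```

```text
clock: 18.9
position: [0.4803, 0.0185, -0.0015]
tool_rot: [3.142, 0.0, -0.305]
force: [-0.2, 0.4, -0.5]
grip_width: 0.0848
finger_force: 0.0
clock: 19.4
position: [0.4805, 0.0186, -0.0011]
tool_rot: [-3.141, -0.0, -0.305]
force: [-1.7, -1.0, 6.2]
grip_width: 0.067
finger_force: 32.7
```

Converted, -0.1 m / 0.5 = -0.2, -0.06 m / 0.5 = -0.12.

```bash

echo '[{"jaw": 0.055,"pos": [0,0,-0.04]},{"jaw": 0.055,"pos": [0,0,-0.12]},{"jaw": 0.055,"pos": [0,0,-0.2]},{"jaw": 0.055,"pos": [0,0,-0.2]},{"jaw": 0.055,"pos": [0,0,-0.2]}]' > rows.txt && python3 nudge.py rows.txt
bash t.sh .479 -.376 .1 -0.164
python3 - <<'E'
from sil import *
cv2.imwrite("pics/side4.png",viewer.grab_frame("side"))
for t in(100,105,110,120,130,140):print(t,silfit("side","pics/side0.png","tub",[.479,-.376,-1.735],t),silfit("side","pics/side4.png","tub",[.479,-.376,-1.735],t))
print(w2px("side",[.479,-.376,.1]))
E
```

```text
clock: 20.02
position: [0.4802, 0.0186, 0.0984]
tool_rot: [-3.142, -0.0, -0.305]
force: [-0.2, -0.2, -0.8]
grip_width: 0.0669
finger_force: 35.1
d [ 0.1172  0.3768 -0.0016] rv [-1.000e-04 -0.000e+00 -1.406e-01] yaw now -0.3046223480155834 [0.4802 0.0186 0.0984] t 20.025
100 (array([ 0.4753, -0.3795, -1.618 ]), np.float64(0.6763)) (array([ 0.4745, -0.3823, -1.6464]), np.float64(0.4865))
105 (array([ 0.4754, -0.3782, -1.6156]), np.float64(0.6106)) (array([ 0.4755, -0.3822, -1.6666]), np.float64(0.467))
110 (array([ 0.4751, -0.3794, -1.6413]), np.float64(0.2264)) (array([ 0.4755, -0.3808, -1.6585]), np.float64(0.4489))
120 (array([ 0.4752, -0.3794, -1.6675]), np.float64(0.0799)) (array([ 0.4755, -0.3809, -1.681 ]), np.float64(0.3936))
130 (array([ 0.4751, -0.3793, -1.6923]), np.float64(0.0546)) (array([ 0.4754, -0.3813, -1.7111]), np.float64(0.3874))
140 (array([ 0.4752, -0.3789, -1.7053]), np.float64(0.0381)) (array([ 0.4754, -0.3792, -1.699 ]), np.float64(0.3837))
[[312.77411167 117.73328042]]
```

Converted, 0.295 m / 0.5 = 0.59, 0.238 m / 0.5 = 0.476, -0.15 rad / 2.0944 = -0.0716.

```bash

echo '[{"jaw": 0.055,"pos": [0.04,0.12,0],"turn_vec": [0,0,-0.0143]},{"jaw": 0.055,"pos": [0.074,0.24,0],"turn_vec": [0,0,-0.0239]},{"jaw": 0.055,"pos": [0.11,0.36,0],"turn_vec": [0,0,-0.0382]},{"jaw": 0.055,"pos": [0.146,0.476,0],"turn_vec": [0,0,-0.0525]},{"jaw": 0.055,"pos": [0.182,0.59,0],"turn_vec": [0,0,-0.0716]}]' > rows.txt && python3 nudge.py rows.txt
echo '[{"jaw": 0.055,"pos": [0.024,0.096,0]},{"jaw": 0.055,"pos": [0.046,0.166,0]},{"jaw": 0.055,"pos": [0.046,0.166,0]},{"jaw": 0.055,"pos": [0.046,0.166,0]}]' > rows.txt && python3 nudge.py rows.txt
bash t.sh .4785 -.377 .042 -0.154
```

```text
clock: 20.7
position: [0.4778, -0.292, 0.0973]
tool_rot: [-3.141, 0.002, -0.154]
force: [0.7, 0.2, 0.2]
grip_width: 0.0672
finger_force: 35.1
clock: 21.2
position: [0.4881, -0.3747, 0.0973]
tool_rot: [-3.14, 0.002, -0.155]
force: [0.4, -0.4, -1.0]
grip_width: 0.0669
finger_force: 35.1
d [-0.0091  0.0038  0.0553] rv [-0.0013  0.0018 -0.0005] yaw now -0.15452472076094814 [ 0.4881 -0.3747  0.0973] t 21.2
```

Converted, 0.055 m / 0.5 = 0.11, 0.05 m / 0.5 = 0.1, 0.002 rad / 2.0944 = 0.001.

```bash

echo '[{"jaw": 0.055,"pos": [-0.018,0.006,0.06],"turn_vec": [0,0.001,0]},{"jaw": 0.055,"pos": [-0.018,0.006,0.1],"turn_vec": [0,0.001,0]},{"jaw": 0.055,"pos": [-0.018,0.006,0.11],"turn_vec": [0,0.001,0]},{"jaw": 0.055,"pos": [-0.018,0.006,0.11],"turn_vec": [0,0.001,0]}]' > rows.txt && python3 nudge.py rows.txt
bash t.sh .4785 -.377 .031 -0.154
python3 - <<'E'
from h import *
crop("side",270,105,80,60,10,"c11.png")
E
```

```text
clock: 21.7
position: [0.4797, -0.3769, 0.0436]
tool_rot: [-3.141, -0.002, -0.154]
force: [0.3, 0.0, -0.9]
grip_width: 0.0675
finger_force: 35.1
d [-0.0012  0.0003  0.0126] rv [-0.0002 -0.0019 -0.0001] yaw now -0.15414175900159366 [ 0.4797 -0.3769  0.0436] t 21.7
```

View pics/c11.png

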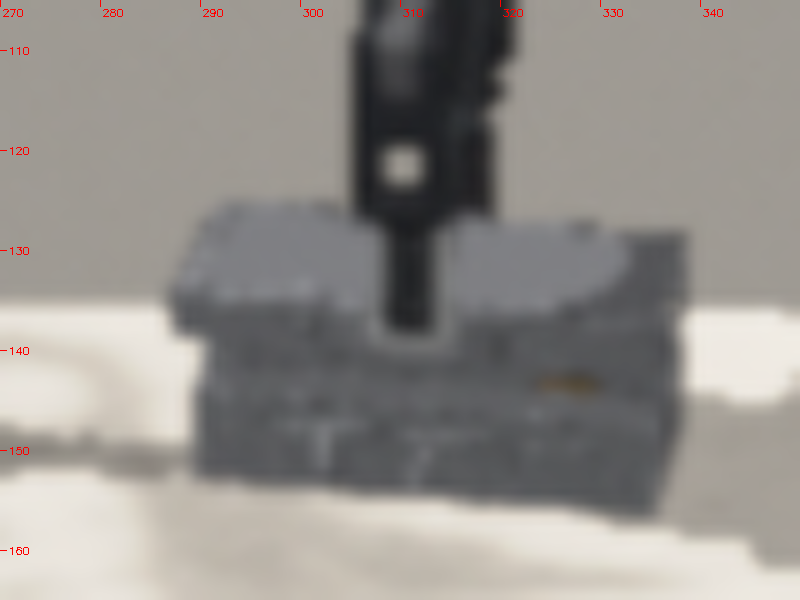

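```bash
python3 - <<'E'
from h import *
for p in([.4752,-.379,-1.705],[.479,-.376,-1.735]):
  A=R.from_euler('z',p[2]).as_matrix()
  for z in(.0447,.0607):
    P=np.array([(a*.034,b*.07,z) for a in(-1,1) for b in(1,-1)])@A.T+[p[0],p[1],0]
    print(p,z,w2px("side",P).round(1).tolist())
E
```

```text
[0.4752, -0.379, -1.705] 0.0447 [[287.7, 138.7], [337.0, 142.1], [291.9, 129.1], [339.4, 132.3]]
[0.4752, -0.379, -1.705] 0.0607 [[287.6, 133.4], [337.2, 136.8], [291.8, 124.1], [339.6, 127.2]]
[0.479, -0.376, -1.735] 0.0447 [[286.1, 138.7], [335.3, 142.8], [291.0, 129.3], [338.4, 133.1]]
[0.479, -0.376, -1.735] 0.0607 [[286.0, 133.5], [335.5, 137.5], [291.0, 124.2], [338.6, 127.9]]
```

The lid is over the tub, about 1.5 mm too far left (its left end (287,138), right end (338,128)); correct that while lowering.

Converted, 0.01 m / 0.5 = 0.02, -0.0018 m / 0.5 = -0.0036, -0.002 rad / 2.0944 = -0.001.

```bash

echo '[{"jaw": 0.055,"pos": [-0.0036,0,0.008],"turn_vec": [0,-0.001,0]},{"jaw": 0.055,"pos": [-0.0036,0,0.016],"turn_vec": [0,-0.001,0]},{"jaw": 0.055,"pos": [-0.0036,0,0.02],"turn_vec": [0,-0.001,0]},{"jaw": 0.055,"pos": [-0.0036,0,0.02],"turn_vec": [0,-0.001,0]}]' > rows.txt && python3 nudge.py rows.txt
echo '[{"jaw": 0.055,"pos": [0,0,0.002]},{"jaw": 0.055,"pos": [0,0,0.004]},{"jaw": 0.055,"pos": [0,0,0.004]}]' > rows.txt && python3 nudge.py rows.txt
bash t.sh .478 -.377 .031 -0.154
```

```text
clock: 22.25
position: [0.4774, -0.377, 0.0334]
tool_rot: [-3.142, 0.0, -0.155]
force: [-0.3, -0.2, -0.2]
grip_width: 0.0673
finger_force: 35.1
clock: 22.62
position: [0.4774, -0.377, 0.0315]
tool_rot: [-3.142, 0.0, -0.155]
force: [-0.2, -0.6, -0.2]
grip_width: 0.0671
finger_force: 35.1
d [ 0.0006 -0.0001  0.0005] rv [-0.      0.0001 -0.0008] yaw now -0.15475807012414533 [ 0.4774 -0.377   0.0315] t 22.625
```

```bash

echo '[{"jaw": 0.055,"pos": [0,0,0.002]},{"jaw": 0.055,"pos": [0,0,0.004]},{"jaw": 0.055,"pos": [0,0,0.004]}]' > rows.txt && python3 nudge.py rows.txt
echo '[{"jaw": 0.055,"pos": [0,0,0.002]},{"jaw": 0.055,"pos": [0,0,0.004]},{"jaw": 0.055,"pos": [0,0,0.004]}]' > rows.txt && python3 nudge.py rows.txt
```

```text
clock: 23.0
position: [0.4777, -0.3771, 0.0298]
tool_rot: [3.141, -0.0, -0.155]
force: [-0.5, -0.3, 4.5]
grip_width: 0.0671
finger_force: 35.6
clock: 23.38
position: [0.4777, -0.3766, 0.0277]
tool_rot: [-3.141, -0.0, -0.154]
force: [-0.6, 3.3, 3.9]
grip_width: 0.0671
finger_force: 35.7
```

Converted, 0.003 m / 0.5 = 0.006, 0.002 m / 0.5 = 0.004.

```bash

echo '[{"jaw": 0.055,"pos": [0,0,0.002]},{"jaw": 0.055,"pos": [0,0,0.004]},{"jaw": 0.055,"pos": [0,0,0.006]},{"jaw": 0.055,"pos": [0,0,0.006]}]' > rows.txt && python3 nudge.py rows.txt
echo '[{"jaw": 0.055,"pos": [0,0,0.002]},{"jaw": 0.055,"pos": [0,0,0.004]},{"jaw": 0.055,"pos": [0,0,0.006]},{"jaw": 0.055,"pos": [0,0,0.006]}]' > rows.txt && python3 nudge.py rows.txt
```

```text
clock: 23.88
position: [0.4775, -0.3769, 0.0244]
tool_rot: [-3.141, 0.0, -0.155]
force: [0.4, 1.1, -0.6]
grip_width: 0.0673
finger_force: 35.0
clock: 24.38
position: [0.4774, -0.377, 0.0221]
tool_rot: [-3.142, -0.0, -0.155]
force: [-3.1, 5.4, 14.8]
grip_width: 0.0669
finger_force: 36.7
```

Converted, -0.06 m / 0.5 = -0.12, -0.03 m / 0.5 = -0.06.

```bash

echo '[{"jaw": 0.085},{"jaw": 0.085},{"jaw": 0.085},{"jaw": 0.085,"pos": [0,0,-0.06]},{"jaw": 0.085,"pos": [0,0,-0.12]}]' > rows.txt && python3 nudge.py rows.txt
echo '[{"jaw": 0},{"jaw": 0},{"jaw": 0},{"jaw": 0},{"jaw": 0}]' > rows.txt && python3 nudge.py rows.txt
bash t.sh .4775 -.377 .042 -0.154
```

```text
clock: 25.0
position: [0.4772, -0.3769, 0.082]
tool_rot: [-3.141, 0.001, -0.155]
force: [0.1, 0.5, 0.9]
grip_width: 0.0845
finger_force: 0.0
clock: 25.62
position: [0.4773, -0.3769, 0.0812]
tool_rot: [-3.141, 0.001, -0.155]
force: [-0.6, 0.5, -0.7]
grip_width: 0.0004
finger_force: 0.0
d [0.0002 0.0001 0.0392] rv [-0.0003  0.0006 -0.0008] yaw now -0.1547640811989468 [ 0.4773 -0.3769  0.0812] t 25.625
```

Converted, 0.039 m / 0.5 = 0.078, 0.037 m / 0.5 = 0.074.

```bash

echo '[{"jaw": 0,"pos": [0,0,0.04]},{"jaw": 0,"pos": [0,0,0.06]},{"jaw": 0,"pos": [0,0,0.074]},{"jaw": 0,"pos": [0,0,0.078]},{"jaw": 0,"pos": [0,0,0.078]}]' > rows.txt && python3 nudge.py rows.txt
echo '[{"jaw": 0,"pos": [0,0,0.002]},{"jaw": 0,"pos": [0,0,0.004]},{"jaw": 0,"pos": [0,0,0.004]}]' > rows.txt && python3 nudge.py rows.txt
echo '[{"jaw": 0,"pos": [0,0,0.002]},{"jaw": 0,"pos": [0,0,0.004]},{"jaw": 0,"pos": [0,0,0.004]}]' > rows.txt && python3 nudge.py rows.txt
```

```text
clock: 26.25
position: [0.4775, -0.377, 0.0426]
tool_rot: [3.142, -0.0, -0.155]
force: [-0.7, 0.4, -0.4]
grip_width: 0.0001
finger_force: 0.0
clock: 26.62
position: [0.4775, -0.377, 0.0406]
tool_rot: [3.142, -0.0, -0.155]
force: [0.3, 0.4, 0.1]
grip_width: 0.0002
finger_force: 0.0
clock: 27.0
position: [0.4776, -0.3771, 0.0393]
tool_rot: [3.141, -0.0, -0.155]
force: [-3.3, 3.5, 14.3]
grip_width: -0.0
finger_force: 7.1
```

Converted, 0.001 m / 0.5 = 0.002.

```bash

echo '[{"jaw": 0,"pos": [0,0,0.002]},{"jaw": 0,"pos": [0,0,0.002]}]' > rows.txt && python3 nudge.py rows.txt
echo '[{"jaw": 0,"pos": [0,0,-0.06]},{"jaw": 0,"pos": [0,0,-0.18]},{"jaw": 0,"pos": [0,0,-0.3]},{"jaw": 0,"pos": [-0.1,0,-0.4]},{"jaw": 0,"pos": [-0.1,0,-0.4]}]' > rows.txt && python3 nudge.py rows.txt
echo '[{"jaw": 0,"pos": [0,0.12,0]},{"jaw": 0,"pos": [0,0.24,0]},{"jaw": 0,"pos": [-0.12,0.36,0]},{"jaw": 0,"pos": [-0.24,0.4,0]},{"jaw": 0,"pos": [-0.3,0.4,0]}]' > rows.txt && python3 nudge.py rows.txt
python3 - <<'E'
from sil import *
cv2.imwrite("pics/top5.png",viewer.grab_frame("top"));cv2.imwrite("pics/side5.png",viewer.grab_frame("side"))
crop("side",270,110,80,60,5,"a.png",img="pics/side5.png");crop("side",265,235,80,60,5,"b.png",img="pics/side5.png");crop("top",190,160,80,58,5,"d.png",img="pics/top5.png");crop("top",330,160,140,80,5,"e.png",img="pics/top5.png")
c=np.zeros((600,800,3),np.uint8)
i=cv2.imread("pics/a.png");c[:300,:400]=i;c[:300,400:]=cv2.imread("pics/b.png")
i=cv2.resize(cv2.imread("pics/d.png"),(400,290));c[305:595,:400]=i
i=cv2.resize(cv2.imread("pics/e.png"),(400,229));c[305:534,400:]=i
cv2.imwrite("pics/c12.png",c)
for t in(95,100,105):print(silfit("top","pics/top5.png","lidon",[.478,-.377,-1.725],t))
E
```

```text
clock: 27.25
position: [0.4776, -0.3771, 0.0391]
tool_rot: [3.141, -0.001, -0.155]
force: [-7.5, 5.5, 30.6]
grip_width: -0.0003
finger_force: 15.4
clock: 27.88
position: [0.4267, -0.3702, 0.2408]
tool_rot: [3.139, -0.003, -0.157]
force: [0.3, 0.2, 0.4]
grip_width: 0.0001
finger_force: 0.0
clock: 28.5
position: [0.2464, -0.5446, 0.2363]
tool_rot: [-3.141, 0.001, -0.156]
force: [0.4, -1.5, 0.8]
grip_width: 0.0003
finger_force: 0.0
(array([ 0.4783, -0.3749, -1.736 ]), np.float64(0.0359))
(array([ 0.4779, -0.3752, -1.7358]), np.float64(0.0355))
(array([ 0.4778, -0.3754, -1.7414]), np.float64(0.0473))
```

View pics/c12.png

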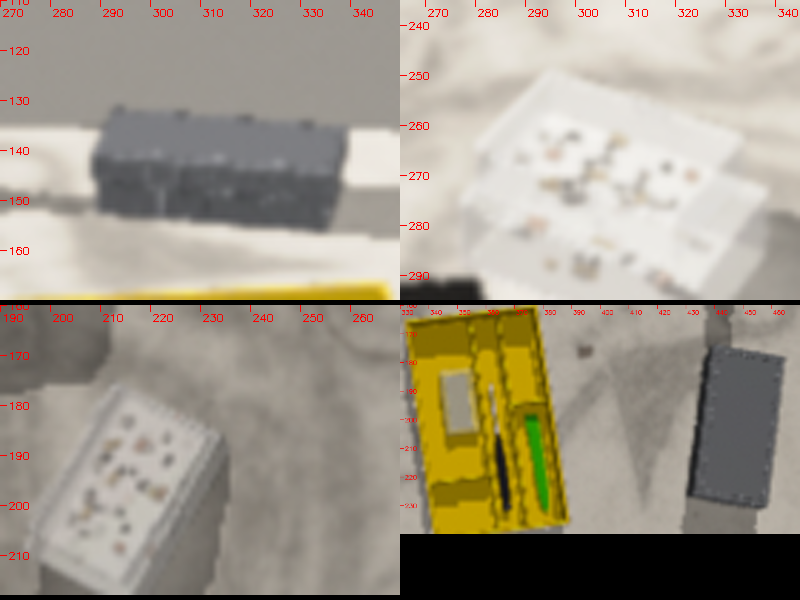

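The lid sits level and home on the tub (289–338, 132–156), the small box sits centred on the big box, and the blade box is flat in the compartment (345–357, 183–205). Handing in.

```bash
python3 -c "
from workcell import bot, viewer, telemetry
print(bot.job_done())"
```

```text
the job is handed in; nothing more can be done
None
```

I handed the job in at about 28.6 s of the 112 s allowed; the hand-in gave no verdict, but the last pictures and the 30 N press show the transformer in the tub, blade box flat in the compartment, small box squarely on the big box, and the lid home and level.

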